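# Find the concealed catch in an inlaid box and open its lid

## Task

One of the six pale inlays in the top of the wooden box is the push plate of its concealed catch; it looks just like the others, so feel across them with a fingertip, gently, until one gives, and press that one in so that the lid springs half open. Then push the lid on with your fingers until it stands open by itself, leaning back past upright. Nothing is to be picked up or moved: leave the tools round the box, and those inside it, where they lie.

Things in the scene. Friction and masses are not known exactly. Their poses are not given: they have to be found in the camera images.
- chest: The wooden box: dark walnut, 196 (x) x 320 (y) x 78 mm high, fixed to the bench. Origin: centre of its underside; z up; y runs along the box; its hinges are at the +x side, the inlays at the -x side, which faces the robot. Its top is one flush plane, 78 mm above the origin: a fixed strip of inlays, 70 mm wide (x), and behind it the lid.
- inlay_row (a point): Middle of the row of inlays, on the top (x = -62, y = 0, z = 78 mm from the box's origin). Six like pale inlays, 44 (x) x 45 (y) mm, centres at y = -125, -75, -25, 25, 75, 125 mm, dark bars between. Five are rigid; any one, drawn anew each time, is the push plate: pressed straight down it gives from 1.5 N, frees the lid 5 mm down, stops 7 mm down at about 5 N, springs back when let go.
- lid (a joint): Angle of the lid, rad: 0 shut, up to its stop at 2.0 (25 degrees past upright, where it stays by its weight, 0.25 kg). Freed, it is raised to about 0.95 rad (half open) by two spring lifters within a second and rests there; let go short of upright it falls back to there.
- lid_hinge (a point): Middle of the lid's hinge line, which runs along the box's y at x = 88, z = 78 mm from the box's origin. The lid reaches 114 mm from here towards the inlays; it is 298 mm long (y) and 10 mm thick, its top face passing through the hinge line.
- lid_edge (a point): Middle of the lid's free edge, on its upper face, 114 mm from the hinge line. Moves with the lid; at x = -26, z = 78 mm from the box's origin while shut.
- sanding_block: Bystander: brown cork sanding block, 62 x 102 x 30 mm, beside the box's right end. Origin: centre of its underside.
- pencil: Bystander: flat red carpenter's pencil, 13 x 167 x 9 mm, beside the box's left end. Origin: centre of its underside.
- pliers: Bystander: pliers with red handles, 59 x 186 x 12 mm, to the left of the pencil. Origin: centre of its underside.
- offcut: Bystander: brown wooden offcut, 55 x 85 x 30 mm, behind the box. Origin: centre of its underside.
- screwdriver: Bystander: screwdriver with a red handle, 29 x 214 x 34 mm, lying behind the box. Origin: centre of its underside.
- chuck_key: Steel drill chuck key, 70 x 72 x 17 mm, loose in the compartment under the lid (out of sight while the lid is shut). Origin: centre of its underside.
- amber_screwdriver: Screwdriver with an amber handle, 29 x 185 x 28 mm, loose in the compartment under the lid (out of sight while the lid is shut). Origin: centre of its underside.

How it is judged (in metres and radians):
On the way:
1. the catch is pressed and the lid has sprung up (over 0.4 rad) (value of joint lid above 0.4 rad), for 0.2 s.
At the end, for the whole second after the job is handed in: The lid stands open past upright (over 1.65 rad), at rest, and none of the tools round or inside the box has moved by more than 30 mm (value of joint lid above 1.65 rad and velocity of joint lid below 0.1 rad/s and not (distance of any of sanding_block, pencil, pliers, offcut, screwdriver, chuck_key, amber_screwdriver from where it was at the start of the episode above 0.03 m)); the robot touches nothing.
It fails at once if a tool round the box or inside it is moved by more than 30 mm (distance of any of sanding_block, pencil, pliers, offcut, screwdriver, chuck_key, amber_screwdriver from where it was at the start of the episode above 0.03 m).
It fails at once if the fingers strike or press something with over 150 N (not gently) (contact force between the fingers and anything else above 150 N).
It also fails if it takes over 61 s, if anything falls off the work surface, if the arm or the gripper's body presses on something with over 40 N, if the wrist force passes 120 N, or if a joint passes its speed limit or range.

## Robot

A 6-joint arm with a two-finger parallel gripper is mounted at the origin on a cart in front of the work surface, level with it; the furniture and walls round the work are solid. World frame = base frame: x ahead of the robot, y to its left, z up, the work surface at z = 0. Lengths are in mm, angles in degrees, forces in N, time in s.
With the tool pointing down it reaches from about 250 to 850 mm from the base axis. Payload 12.5 kg.
Tool frame: the origin (TCP) lies between the finger pads; the fingertips stand 11 mm ahead of it and the grasp point (between the pads) lies 8 mm behind it (env.tips_ahead is the distance from the TCP to the fingertips, in mm); z points along the fingers, y is the line along which they close (so a half turn about z gives the same grasp; the last joint's range is limited). The gripper opens to 93 mm and grips with 3 to 60 N. Pads are 15 mm wide; open, the fingers measure 128 mm over their backs; the gripper's body (75 mm by 188 mm) begins 65 mm behind the grasp point.
Start: joints at [-75.092, 20.094, 94.641, -0, 65.266, -4.847], TCP at [185.923, -517.607, 203.133] pointing down, gripper open.
Joint ranges: [-157.81, 157.81], [-45, 120.19], [0.68, 151.7], [-89.99, 269.99], [4.06, 180], [-164.3, 164.3]. Speed limits (degrees/s): [127.2, 127.2, 159.86, 180, 180, 180].

## Interface

Orientations are given as [roll, pitch, yaw] about the fixed x, y, z axes, in that order (R = Rz(yaw) Ry(pitch) Rx(roll)).
In Python, from plant import env gives the robot as it stands.
- The arm moves only by the tool servo_tool, never from a script. Its argument "steps" is a list that holds one entry, the list of rows, each a list of 5 numbers: the shift along the world's x, y, z in cm, then the turn about the world's z in rad, then the opening, from 0 (shut) to 1 (fully open). In form: [[[dx, dy, dz, twist, hand], ...]]. A call has exactly 10 rows; each row shifts and turns the commanded pose from where the row before left it; what a row does not reach is not made up. A row lasts 1/8 s, in which the tool goes at most 62.5 mm and 10.7 degrees, less where a joint would pass 70% of its speed; a pose out of reach is approached as far as the arm can. A call with a gripper value outside its range is refused whole. The fingers move at their own pace and stop on an object; "force" is the grip in N (left out, the last holds). Time passes only in rows, so rows that do not move let the fingers close, or fill a call up. It gives the time, the measured TCP pose, the force, the opening and the grip force at its end, in the units of the state.
- env.sense(): the state, without advancing time (a new reading comes with each control period).
- env.grab_frame(name): name is "side" or "top"; returns a dict with "img" (384x512x3 uint8, red, green, blue), "K" (3x3 intrinsics, pixels), "R" (3x3) and "t" (3): a world point X has camera coordinates R X + t. Camera axes: x right, y down, z forward; pixel columns grow to the right and rows downward; lengths in mm; the calibration is good to about 2 mm. A picture is of the moment at which its call begins. There is no depth.
- env.hand_in(): hands the job in; it is judged then, once.
The state is a dict: "clock": time; "joints": joint angles; "joint_vel": joint speeds; "effort": joint torques, N m; "tcp_pos": TCP position; "eef_rot": TCP orientation; "contact_force": force on the tool from outside, world axes, zero at the start; "ft_torque": the same for the moment, N m; "opening": finger opening in mm; "gripper_force": force on a finger pad.
Only numpy, scipy, OpenCV 4.12 (cv2) and the standard library are available. Lean on these libraries where they do the work, as an engineer would, in place of code of your own. Each camera call takes 0.05 s, during which the arm holds its last target. There are 200 camera calls.

## Working session

There is one attempt and no reset: what is moved stays moved. The work goes in short steps, Python scripts to look and compute and a tool call to move; the robot and the scene stay as the last step left them, time stands still between calls to the robot, and variables do not carry over. Pictures are saved under pics/ and viewed, at most 10 in all, crops included, and the job is handed in when it is done.

Besides the shell and the picture viewer there is one more tool, called after "Request:" by a JSON object that holds its "name" and its "arguments", one argument or row to a line. servo_tool: Moves the arm, as the interface text tells. Its arguments: {"type":"object","properties":{"steps":{"type":"array","items":{"type":"array","items":{"type":"array","items":{"type":"number"}}}},"force":{"type":"number"}},"required":["steps"]}

```bash
mkdir -p pics; python3 - <<'E'
from plant import env
import cv2
for n in("top","side"):
    f=env.grab_frame(n); cv2.imwrite(f"pics/{n}0.png",f["img"][:,:,::-1]); print(n,f["K"].tolist(),f["R"].tolist(),f["t"].tolist())
s=env.sense();print(s["clock"],s["tcp_pos"],s["eef_rot"],s["opening"],s["contact_force"])
E
```

```text
top [[461.71840649196326, 0.0, 256.0800359700866], [0.0, 461.71840649196326, 188.80417761304008], [0.0, 0.0, 1.0]] [[0.0021065667873084093, -0.9999585664486862, 0.008855945023496174], [-0.9845065859167055, -0.0036266157162734205, -0.1753100965292036], [0.1753349499187279, -0.00834943377331997, -0.9844734340207775]] [225.93259309483412, 602.3813377527396, 1024.158184946951]
side [[480.08320627090967, 0.0, 260.2999784623516], [0.0, 480.08320627090967, 192.21784276195464], [0.0, 0.0, 1.0]] [[0.999584846594641, -0.027650874005096922, 0.008097136847217802], [-0.003977679008496955, -0.4107790531379852, -0.9117262459602473], [0.028536161761415636, 0.9113155318932156, -0.4107185031163214]] [-589.3136605650116, 194.22338790886226, 1025.4453179689576]
0.1 [ 185.82497464 -517.30485049  202.65933159] [-1.79939687e+02 -3.41473612e-03  1.97565071e+01] 92.85948416159252 [-0.12752566 -0.18995995  0.22414093]
```

View pics/top0.png

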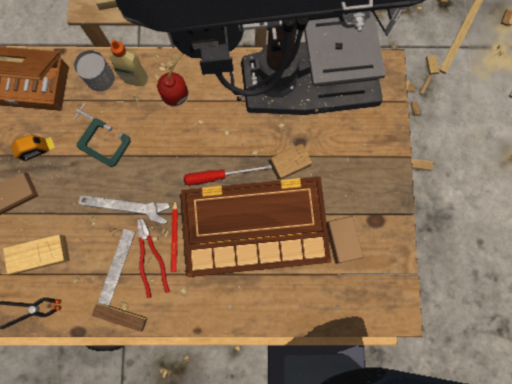

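View pics/side0.png

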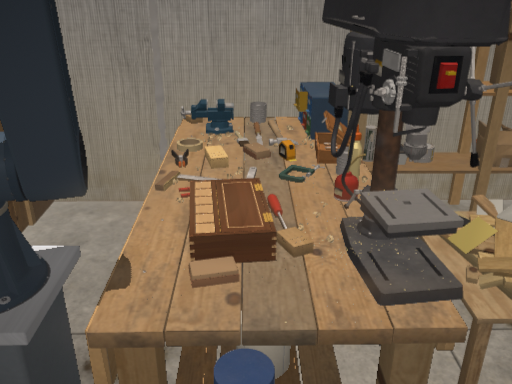

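The top view shows six pale inlays from (202,259) to (313,247). The gold hinges are at (212,190) and (290,183), and the drill press is behind the box. Next I'll measure the inlays.

```bash
cat > h.py <<'E'
import numpy as np
def ray(f,uv,z):
    R,t=np.array(f["R"]),np.array(f["t"]); C=-R.T@t
    d=R.T@np.linalg.solve(np.array(f["K"]),[uv[0],uv[1],1]); return C+d*(z-C[2])/d[2]
E
python3 - <<'E'
from plant import env
import cv2,numpy as np
from h import ray
f=env.grab_frame("top"); hsv=cv2.cvtColor(f["img"],cv2.COLOR_RGB2HSV)
m=((hsv[:,:,2]>205)&(hsv[:,:,1]<150)).astype(np.uint8); w=np.zeros_like(m); w[228:280,183:333]=m[228:280,183:333]
n,l,st,c=cv2.connectedComponentsWithStats(w,connectivity=4)
P=[]
for i in range(1,n):
    if st[i,4]>150: p=ray(f,c[i],78);P.append(p);print(c[i].round(1),st[i],p.round(1))
P=np.array(P);P=P[P[:,1].argsort()];print(np.diff(P[:,:2],axis=0).round(1)) 
d=P[-1]-P[0];yaw=np.arctan2(-d[0],d[1]);print("yaw",np.degrees(yaw),np.hypot(*d[:2]))
mid=P.mean(0)[:2];R=np.array([[np.cos(yaw),-np.sin(yaw)],[np.sin(yaw),np.cos(yaw)]])
print("mid",mid,"hinge",mid+R@[150,0])
# yellow hinges check
for uv in((212,191),(290,184)):print(R.T@(ray(f,uv,78)[:2]-mid))
E
```

```text
[313.4 247.5] [304 237  20  21 345] [464.9 100.   78. ]
[291.2 249.8] [281 240  21  20 345] [459.8 149.5  78. ]
[268.9 252. ] [259 242  21  21 345] [454.7 199.1  78. ]
[246.4 254.3] [237 245  20  20 347] [449.5 249.1  78. ]
[224.1 256.5] [215 247  20  20 347] [444.5 298.5  78. ]
[201.5 258.8] [192 249  20  21 348] [439.4 348.3  78. ]
[[-5.1 49.5]
 [-5.1 49.6]
 [-5.1 50. ]
 [-5.  49.4]
 [-5.1 49.8]]
yaw 5.863099540911047 249.58922253310064
mid [452.11041975 224.08277221] hinge [601.32574166 239.4055561 ]
[149.47112344  89.08589465]
[148.10550888 -89.11101574]
```

Request:
{"name": "servo_tool", "arguments": {
  "steps": [
    [[2.5,5.6,0,-0.0243,0],[2.5,5.6,0,-0.0243,0],[2.5,5.6,0,-0.0243,0],[2.5,5.6,0,-0.0243,0],[2.5,5.6,0,-0.0243,0],[2.5,5.6,0,-0.0243,0],[2.5,5.6,0,-0.0243,0],[2.5,5.6,0,-0.0243,0],[2.5,5.6,0,-0.0243,0],[2.5,5.6,0,-0.0243,0]]
  ],
  "force": 30
}}

```text
clock: 1.4
tcp_pos: [436.4, 44.5, 203.3]
eef_rot: [180.0, -0.0, 5.8]
contact_force: [1.3, -0.6, -0.8]
opening: 1.1
gripper_force: 0.0
```

Request:
{"name": "servo_tool", "arguments": {
  "steps": [
    [[2.8,5.5,0,0,0],[0,0,-4,0,0],[0,0,-4,0,0],[0,0,-1.6,0,0],[0,0,-1,0,0],[0,0,0,0,0],[0,0,0,0,0],[0,0,0,0,0],[0,0,0,0,0],[0,0,0,0,0]]
  ]
}}

```text
clock: 2.65
tcp_pos: [464.0, 97.4, 97.3]
eef_rot: [-180.0, -0.0, 5.8]
contact_force: [-1.0, 0.2, -0.2]
opening: 0.6
gripper_force: 0.0
```

```bash
python3 -c "
from plant import env
s=env.sense();print(s['clock'],s['tcp_pos'],s['contact_force'],s['opening'])"
```

```text
2.65 [464.01701644  97.39427824  97.32471398] [-0.96767023  0.19577315 -0.2463513 ] 0.6459763804230628
```

Request:
{"name": "servo_tool", "arguments": {
  "steps": [
    [[0,0,-0.3,0,0],[0,0,-0.2,0,0],[0,0,-0.1,0,0],[0,0,-0.1,0,0],[0,0,-0.1,0,0],[0,0,-0.05,0,0],[0,0,-0.05,0,0],[0,0,-0.05,0,0],[0,0,0,0,0],[0,0,0,0,0]]
  ]
}}

```text
clock: 3.9
tcp_pos: [463.9, 97.4, 87.7]
eef_rot: [-180.0, -0.0, 5.8]
contact_force: [0.8, -0.2, -0.1]
opening: 0.7
gripper_force: 0.0
```

Request:
{"name": "servo_tool", "arguments": {
  "steps": [
    [[0,0,-0.05,0,0],[0,0,-0.05,0,0],[0,0,-0.05,0,0],[0,0,0,0,0],[0,0,0,0,0],[0,0,0,0,0],[0,0,0,0,0],[0,0,0,0,0],[0,0,0,0,0],[0,0,0,0,0]]
  ]
}}

```text
clock: 5.15
tcp_pos: [463.9, 97.4, 86.1]
eef_rot: [-180.0, 0.0, 5.8]
contact_force: [-0.3, -0.9, 0.2]
opening: 0.3
gripper_force: 0.0
```

Request:
{"name": "servo_tool", "arguments": {
  "steps": [
    [[0,0,-0.05,0,0],[0,0,-0.05,0,0],[0,0,-0.05,0,0],[0,0,-0.05,0,0],[0,0,0,0,0],[0,0,0,0,0],[0,0,0,0,0],[0,0,0,0,0],[0,0,0,0,0],[0,0,0,0,0]]
  ]
}}

```text
clock: 6.4
tcp_pos: [463.9, 97.4, 84.1]
eef_rot: [180.0, -0.0, 5.8]
contact_force: [-0.8, 0.9, 0.2]
opening: 0.3
gripper_force: 0.0
```

```bash
python3 - <<'E'
from plant import env
import cv2
print(env.tips_ahead)
f=env.grab_frame("side");cv2.imwrite("pics/s1.png",cv2.resize(f["img"][130:280,150:310,::-1],None,fx=4.5,fy=4,interpolation=cv2.INTER_CUBIC))
s=env.sense();print(s['tcp_pos'],s['contact_force'])
E
```

```text
11.0
[463.92648894  97.38968871  84.14545833] [0.04457181 0.87056267 0.38101284]
```

View pics/s1.png

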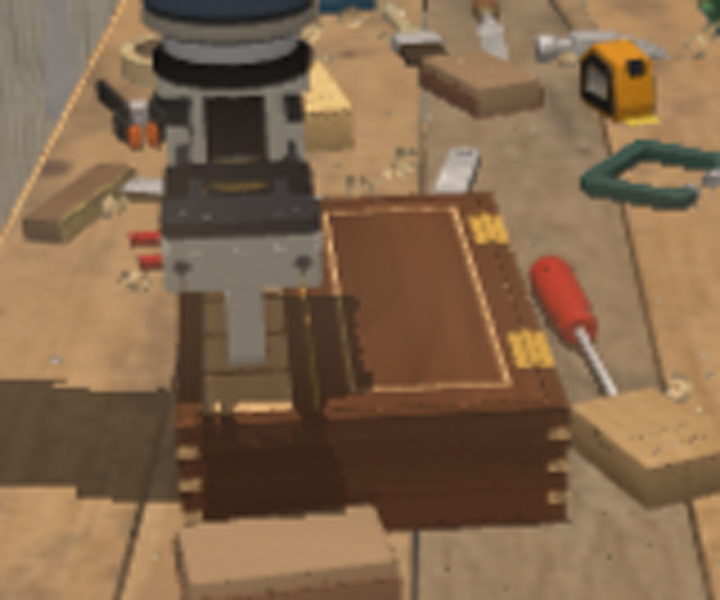

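```bash
python3 - <<'E'
from plant import env
import numpy as np
f=env.grab_frame("side")
def pr(X):
    c=np.array(f["K"])@(f["R"]@np.array(X,float)+f["t"]);return (c[:2]/c[2]).round(1)
def crop(X):
    p=pr(X);return ((p[0]-150)*4.5).round(),((p[1]-130)*4).round()
print("tip",crop([464,97,73]),crop([464,80,73]),crop([464,97,98]),crop([464,80,98]))
yaw=np.radians(5.86);R=np.array([[np.cos(yaw),-np.sin(yaw)],[np.sin(yaw),np.cos(yaw)]])
m=np.array([452.1,224.1])
for z in(60,70,78):
  for d in((-22,-147.5),(22,-147.5),(-36,-160),(160,-160)):print(z,d,crop([*(m+R@d),z]))
f=env.grab_frame("top")
print(pr([464,97,84]))
E
```

```text
tip (np.float64(245.0), np.float64(399.0)) (np.float64(243.0), np.float64(414.0)) (np.float64(243.0), np.float64(360.0)) (np.float64(240.0), np.float64(375.0))
60 (-22, -147.5) (np.float64(205.0), np.float64(438.0))
60 (22, -147.5) (np.float64(293.0), np.float64(434.0))
60 (-36, -160) (np.float64(177.0), np.float64(451.0))
60 (160, -160) (np.float64(568.0), np.float64(431.0))
70 (-22, -147.5) (np.float64(204.0), np.float64(423.0))
70 (22, -147.5) (np.float64(292.0), np.float64(419.0))
70 (-36, -160) (np.float64(176.0), np.float64(436.0))
70 (160, -160) (np.float64(568.0), np.float64(416.0))
78 (-22, -147.5) (np.float64(203.0), np.float64(410.0))
78 (22, -147.5) (np.float64(292.0), np.float64(406.0))
78 (-36, -160) (np.float64(175.0), np.float64(423.0))
78 (160, -160) (np.float64(569.0), np.float64(403.0))
[315.1 247.8]
```

The fingertip, at crop (245,362), appears about 25 mm higher, or further along y, than the pose says. The box itself projects correctly. I'll check with the top view.

```bash
python3 - <<'E'
from plant import env
import cv2,numpy as np
f=env.grab_frame("top");cv2.imwrite("pics/t1.png",cv2.resize(f["img"][170:290,170:340,::-1],None,fx=4,fy=4,interpolation=cv2.INTER_CUBIC))
s=env.sense();print(s['joints'],s["tcp_pos"])
def pr(X):
    c=np.array(f["K"])@(f["R"]@np.array(X,float)+f["t"]);return ((c[:2]/c[2]-[170,170])*4).round()
for z in (73,157,182):
  for dx,dy in((-37,-94),(37,-94),(-37,94),(37,94)):print(z,pr([464+dx-.1*dy,97+dy,z]))
E
```

```text
[6.22755858e+00 2.22132233e+01 1.11638509e+02 1.27563903e-03
 4.61478993e+01 9.03928896e+01] [463.9154612   97.40389266  84.12157348]
73 [747. 362.]
73 [743. 230.]
73 [410. 396.]
73 [410. 262.]
157 [784. 359.]
157 [778. 215.]
157 [417. 395.]
157 [417. 250.]
182 [796. 357.]
182 [790. 210.]
182 [420. 395.]
182 [419. 246.]
```

View pics/t1.png

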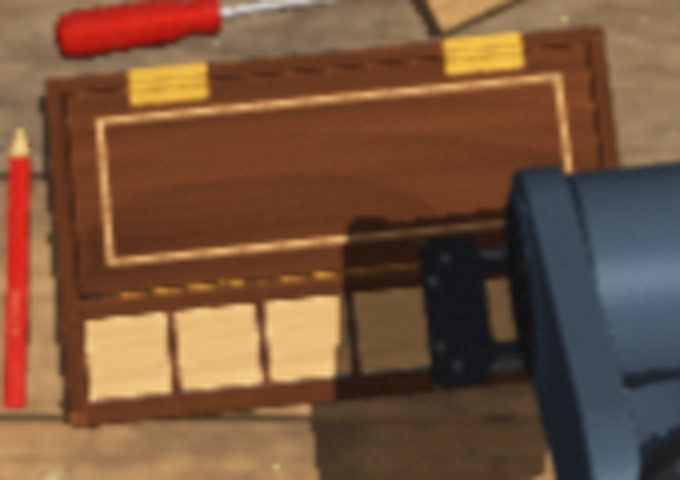

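The body's xy agrees: its left end is at columns 422-428, as predicted. So the tip is hovering above the top, and I'll keep descending carefully.

Request:
{"name": "servo_tool", "arguments": {
  "steps": [
    [[0,0,-0.1,0,0],[0,0,-0.1,0,0],[0,0,-0.1,0,0],[0,0,-0.1,0,0],[0,0,-0.1,0,0],[0,0,-0.1,0,0],[0,0,-0.1,0,0],[0,0,-0.1,0,0],[0,0,0,0,0],[0,0,0,0,0]]
  ]
}}

```text
clock: 7.85
tcp_pos: [463.9, 97.4, 76.1]
eef_rot: [-180.0, -0.0, 5.8]
contact_force: [-0.0, -0.2, -1.0]
opening: 0.4
gripper_force: 0.0
```

```bash
python3 - <<'E'
from plant import env
import cv2
f=env.grab_frame("side");cv2.imwrite("pics/s2.png",cv2.resize(f["img"][180:250,180:280,::-1],None,fx=7,fy=7,interpolation=cv2.INTER_CUBIC))
s=env.sense();print(s['tcp_pos'],s['contact_force'],s['effort'])
E
```

```text
[463.9339994   97.40001371  76.14770191] [-0.63706558 -0.30448063  0.46748125] [-2.02444178e-03 -4.52513087e+01 -2.11752212e+01  1.01747137e-02
 -7.85297155e-02 -2.70562350e-05]
```

View pics/s2.png

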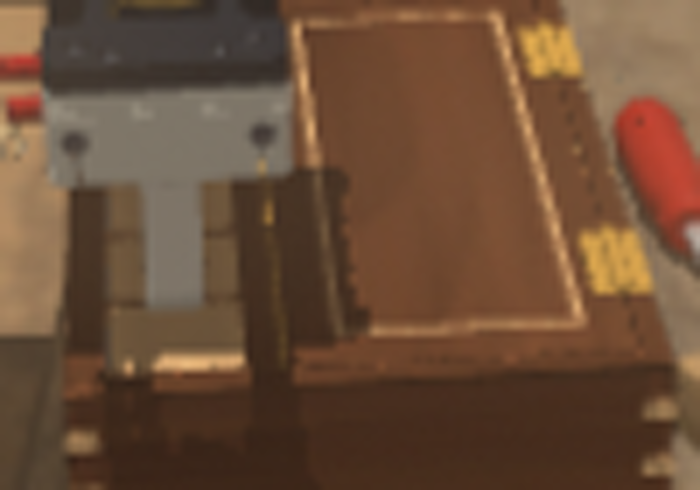

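The tip is now at crop row 306 (pixel row 223.7), still about 10-20 mm above the inlay.

Request:
{"name": "servo_tool", "arguments": {
  "steps": [
    [[0,0,-0.1,0,0],[0,0,-0.1,0,0],[0,0,-0.1,0,0],[0,0,-0.1,0,0],[0,0,-0.1,0,0],[0,0,-0.1,0,0],[0,0,0,0,0],[0,0,0,0,0],[0,0,0,0,0],[0,0,0,0,0]]
  ]
}}

```text
clock: 9.15
tcp_pos: [463.9, 97.4, 70.2]
eef_rot: [-180.0, -0.0, 5.8]
contact_force: [0.6, -0.7, -0.8]
opening: 0.3
gripper_force: 0.0
```

Request:
{"name": "servo_tool", "arguments": {
  "steps": [
    [[0,0,-0.05,0,0],[0,0,-0.05,0,0],[0,0,-0.05,0,0],[0,0,-0.05,0,0],[0,0,-0.05,0,0],[0,0,-0.05,0,0],[0,0,0,0,0],[0,0,0,0,0],[0,0,0,0,0],[0,0,0,0,0]]
  ]
}}

```text
clock: 10.4
tcp_pos: [463.9, 97.4, 67.1]
eef_rot: [180.0, -0.0, 5.8]
contact_force: [0.2, 0.1, -0.9]
opening: 0.9
gripper_force: 0.0
```

Request:
{"name": "servo_tool", "arguments": {
  "steps": [
    [[0,0,-0.05,0,0],[0,0,-0.05,0,0],[0,0,-0.05,0,0],[0,0,-0.05,0,0],[0,0,-0.05,0,0],[0,0,-0.05,0,0],[0,0,0,0,0],[0,0,0,0,0],[0,0,0,0,0],[0,0,0,0,0]]
  ]
}}

```text
clock: 11.65
tcp_pos: [463.9, 97.4, 64.2]
eef_rot: [-180.0, -0.0, 5.8]
contact_force: [-0.1, -0.1, -0.3]
opening: 0.4
gripper_force: 0.0
```

Request:
{"name": "servo_tool", "arguments": {
  "steps": [
    [[0,0,-0.05,0,0],[0,0,-0.05,0,0],[0,0,-0.05,0,0],[0,0,-0.05,0,0],[0,0,-0.05,0,0],[0,0,-0.05,0,0],[0,0,0,0,0],[0,0,0,0,0],[0,0,0,0,0],[0,0,0,0,0]]
  ]
}}

```text
clock: 12.9
tcp_pos: [464.0, 97.4, 62.7]
eef_rot: [180.0, -0.0, 5.8]
contact_force: [-9.2, -2.3, 27.6]
opening: 0.0
gripper_force: 13.5
```

```bash
python3 - <<'E'
from plant import env
import cv2
f=env.grab_frame("side");cv2.imwrite("pics/s3.png",cv2.resize(f["img"][180:250,180:280,::-1],None,fx=7,fy=7,interpolation=cv2.INTER_CUBIC))
s=env.sense();print(s['tcp_pos'],s['contact_force'],s['effort'][:3])
E
```

```text
[464.04128875  97.38994921  62.68304522] [-9.09370348 -1.57550588 26.86413493] [ -0.20777953 -34.74206686 -18.81435156]
```

View pics/s3.png

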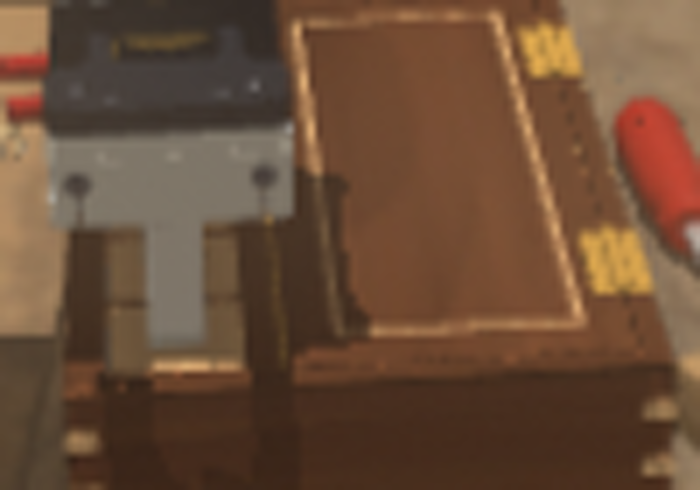

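The fingertip is on the first inlay, roughly centred (crop (175,345)), and reads 27 N, so it's rigid. Contact comes at a reported TCP z of about 63, so the z reading is about 26 mm off. Next inlay.

Request:
{"name": "servo_tool", "arguments": {
  "steps": [
    [[0,0,0.5,0,0],[0,0,0,0,0],[-0.25,2.5,0,0,0],[-0.25,2.5,0,0,0],[0,0,-0.2,0,0],[0,0,-0.1,0,0],[0,0,-0.05,0,0],[0,0,-0.05,0,0],[0,0,0,0,0],[0,0,0,0,0]]
  ]
}}

```text
clock: 14.2
tcp_pos: [458.8, 147.0, 62.8]
eef_rot: [-180.0, 0.0, 5.8]
contact_force: [-5.8, 2.4, 12.8]
opening: 0.8
gripper_force: 6.6
```

Rigid as well. Next.

Request:
{"name": "servo_tool", "arguments": {
  "steps": [
    [[0,0,0.4,0,0],[0,0,0,0,0],[-0.25,2.5,0,0,0],[-0.25,2.5,0,0,0],[0,0,-0.2,0,0],[0,0,-0.1,0,0],[0,0,-0.05,0,0],[0,0,-0.05,0,0],[0,0,0,0,0],[0,0,0,0,0]]
  ]
}}

```text
clock: 15.45
tcp_pos: [453.9, 196.8, 62.8]
eef_rot: [-180.0, 0.0, 5.8]
contact_force: [-4.7, 1.0, 12.4]
opening: 0.6
gripper_force: 6.0
```

Request:
{"name": "servo_tool", "arguments": {
  "steps": [
    [[0,0,0.4,0,0],[0,0,0,0,0],[-0.25,2.5,0,0,0],[-0.25,2.5,0,0,0],[0,0,-0.2,0,0],[0,0,-0.1,0,0],[0,0,-0.05,0,0],[0,0,-0.05,0,0],[0,0,0,0,0],[0,0,0,0,0]]
  ]
}}

```text
clock: 16.7
tcp_pos: [448.8, 246.7, 62.8]
eef_rot: [-180.0, 0.0, 5.8]
contact_force: [-5.0, -0.7, 11.8]
opening: 0.6
gripper_force: 5.7
```

Request:
{"name": "servo_tool", "arguments": {
  "steps": [
    [[0,0,0.4,0,0],[0,0,0,0,0],[-0.25,2.5,0,0,0],[-0.25,2.5,0,0,0],[0,0,-0.2,0,0],[0,0,-0.1,0,0],[0,0,-0.05,0,0],[0,0,-0.05,0,0],[0,0,0,0,0],[0,0,0,0,0]]
  ]
}}

```text
clock: 17.95
tcp_pos: [444.1, 297.3, 62.2]
eef_rot: [-180.0, -0.0, 5.8]
contact_force: [0.3, -1.4, 1.4]
opening: 0.3
gripper_force: 0.7
```

The fifth inlay gives, so I'll press it in and then release.

Request:
{"name": "servo_tool", "arguments": {
  "steps": [
    [[0,0,-0.1,0,0],[0,0,-0.1,0,0],[0,0,-0.1,0,0],[0,0,-0.1,0,0],[0,0,-0.1,0,0],[0,0,-0.05,0,0],[0,0,0,0,0],[0,0,0,0,0],[0,0,0,0,0],[0,0,0,0,0]]
  ]
}}

```text
clock: 19.2
tcp_pos: [444.0, 297.5, 56.7]
eef_rot: [-180.0, -0.0, 5.8]
contact_force: [0.5, -0.9, 4.4]
opening: 0.4
gripper_force: 1.9
```

Request:
{"name": "servo_tool", "arguments": {
  "steps": [
    [[0,0,0.5,0,0],[0,0,1.5,0,0],[0,0,0,0,0],[0,0,0,0,0],[0,0,0,0,0],[0,0,0,0,0],[0,0,0,0,0],[0,0,0,0,0],[0,0,0,0,0],[0,0,0,0,0]]
  ]
}}

```text
clock: 20.45
tcp_pos: [443.9, 297.4, 76.6]
eef_rot: [-180.0, -0.0, 5.8]
contact_force: [-0.3, 0.8, 1.1]
opening: 0.4
gripper_force: 0.0
```

```bash
python3 - <<'E'
from plant import env
import cv2
f=env.grab_frame("side");cv2.imwrite("pics/s4.png",cv2.resize(f["img"][100:290,140:340,::-1],None,fx=3,fy=3,interpolation=cv2.INTER_CUBIC))
s=env.sense();print(s['clock'],s['tcp_pos'],s['contact_force'])
E
```

```text
20.5 [443.92300693 297.40556666  76.63809917] [ 0.30649636 -0.83768154 -0.44308652]
```

View pics/s4.png

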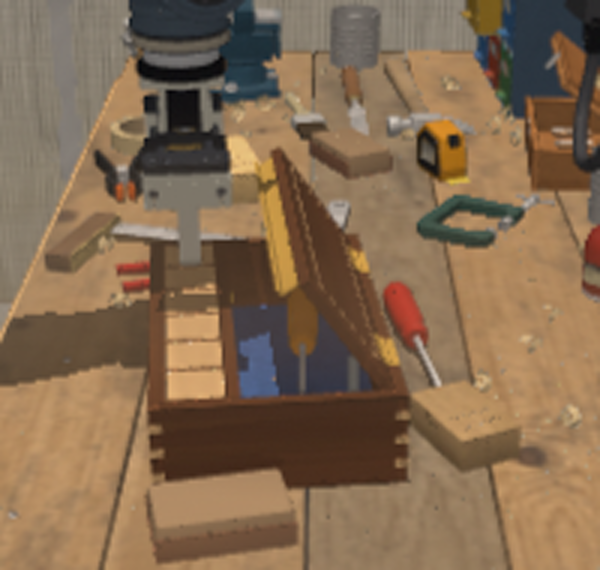

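The lid has sprung half open: its edge runs from (275,155) to (290,290) and the tool tip is at (190,262). Next I'll raise the tip to about 57 mm above the hinge line, move to mid-lid and push along the box's +x.

Request:
{"name": "servo_tool", "arguments": {
  "steps": [
    [[0,0,2.2,0,0],[0,0,2.1,0,0],[0.38,-3.7,0,0,0],[0.38,-3.7,0,0,0],[1.2,0.12,0,0,0],[1.2,0.12,0,0,0],[1.2,0.12,0,0,0],[1.2,0.12,0,0,0],[1.2,0.12,0,0,0],[0,0,0,0,0]]
  ]
}}

```text
clock: 21.75
tcp_pos: [512.2, 229.6, 119.4]
eef_rot: [-180.0, -0.0, 5.8]
contact_force: [-0.3, 0.6, -0.2]
opening: 0.4
gripper_force: 0.2
```

Request:
{"name": "servo_tool", "arguments": {
  "steps": [
    [[1,0.1,0,0,0],[1,0.1,0,0,0],[1,0.1,0,0,0],[1,0.1,0,0,0],[0,0,0,0,0],[0,0,0,0,0],[0,0,0,0,0],[0,0,0,0,0],[0,0,0,0,0],[0,0,0,0,0]]
  ]
}}

```text
clock: 23.0
tcp_pos: [551.5, 233.4, 119.7]
eef_rot: [-180.0, -0.0, 5.8]
contact_force: [-0.4, -0.5, 0.0]
opening: 0.5
gripper_force: 0.2
```

```bash
python3 - <<'E'
from plant import env
import cv2
f=env.grab_frame("side");cv2.imwrite("pics/s5.png",cv2.resize(f["img"][100:290,140:340,::-1],None,fx=3,fy=3,interpolation=cv2.INTER_CUBIC))
E
```

```text
(no output)
```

View pics/s5.png

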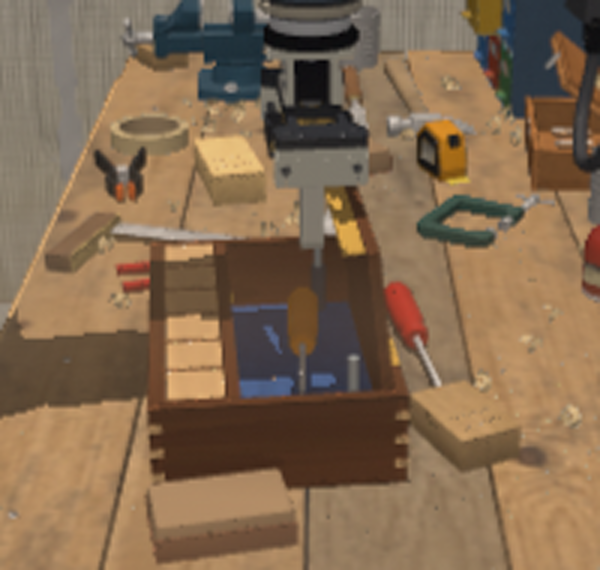

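The push is working: the lid's near corner is at (355,250), nearly upright. I'll push on, then back off.

Request:
{"name": "servo_tool", "arguments": {
  "steps": [
    [[1,0.1,0,0,0],[1,0.1,0,0,0],[1,0.1,0,0,0],[1,0.1,0,0,0],[0.8,0.08,0,0,0],[0,0,0,0,0],[0,0,0,0,0],[0,0,0,0,0],[0,0,0,0,0],[0,0,0,0,0]]
  ]
}}

```text
clock: 24.3
tcp_pos: [599.5, 238.2, 119.7]
eef_rot: [-180.0, -0.0, 5.8]
contact_force: [-0.3, 0.6, -0.6]
opening: 0.7
gripper_force: 0.0
```

Request:
{"name": "servo_tool", "arguments": {
  "steps": [
    [[-0.5,-0.05,0,0,0],[-1,-0.1,0,0,0],[-2,-0.2,0,0,0],[-3,-0.3,0,0,0],[-4,-0.4,0,0,0],[-5,-0.5,0,0,0],[0,0,3,0,0],[0,0,3,0,0],[0,0,0,0,0],[0,0,0,0,0]]
  ]
}}

```text
clock: 25.55
tcp_pos: [443.9, 222.5, 178.9]
eef_rot: [180.0, 0.0, 5.8]
contact_force: [0.7, 0.5, -0.7]
opening: 0.5
gripper_force: 0.0
```

```bash
python3 - <<'E'
from plant import env
import cv2
f=env.grab_frame("side");cv2.imwrite("pics/s6.png",cv2.resize(f["img"][100:290,140:340,::-1],None,fx=3,fy=3,interpolation=cv2.INTER_CUBIC))
E
```

```text
(no output)
```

View pics/s6.png

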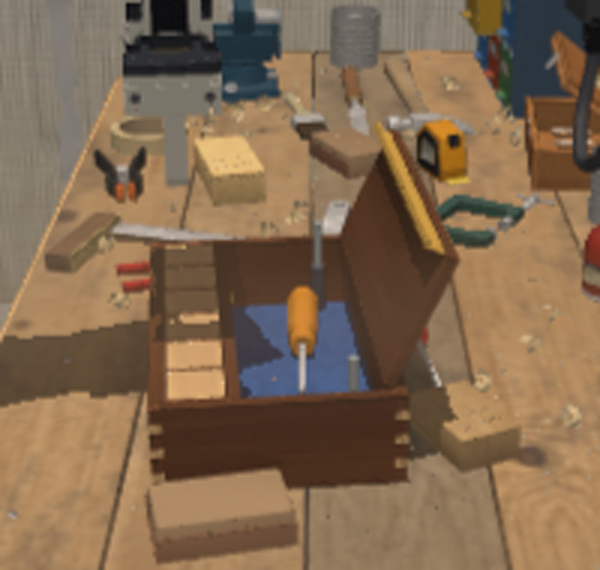

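The lid leans back past upright, with its edge running from (380,130) to (440,250). The tools haven't moved; the offcut's right corner is still at column 522. The arm is clear.

```bash
python3 -c "
from plant import env
print(env.hand_in())"
```

```text
the job is handed in; nothing more can be done
None
```

The push plate was the fifth inlay (y = +75 mm); I pressed it, pushed the lid until it stood open leaning back past upright, and handed the job in at about 26 s with no tool visibly moved in the last picture (no verdict came back).

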